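# Refit the grid of a garnish dicer and shut its press lid

### The arm

A 7-joint arm with a two-finger parallel gripper is mounted at the origin on a cart in front of the work surface, level with it; the furniture and walls round the work are solid. World frame = base frame: x ahead of the robot, y to its left, z up, the work surface at z = 0. Lengths are in m, angles in rad, forces in N, time in s.
With the tool pointing down it reaches from about 0.425 to 0.925 m from the base axis. Payload 6.8 kg.
Tool frame: the origin (TCP) lies on the centre line of the jaws, within the pads' length; the fingertips stand 25 mm ahead of it and the grasp point (between the pads) lies 6 mm ahead of it; z points along the fingers, y is the direction in which the jaws open and shut (so a half turn about z gives the same grasp; the last joint's range is limited). The gripper opens to 85 mm and grips with 20 to 120 N. Pads are 22 mm wide; open, the fingers measure 114 mm over their backs; the gripper's body (76 mm by 85 mm) begins 54 mm behind the grasp point. The pads swing forward as they close: fully open they stand 13 mm farther back than shut.
Start: joints at [-1.434, 0.477, 0.022, 1.555, -0.011, 1.109, -0.083], TCP at [0.164, 0.655, 0.256] pointing down, gripper open.
Joint ranges: [-2.96, 2.96], [-0.34, 2.1], [-1.41, 1.46], [0.24, 2.44], [-1.37, 4.51], [0.17, 1.92], [-2.96, 2.96]. Speed limits (rad/s): [2.39, 2.39, 3.14, 3.14, 3.14, 3.14, 3.14].

### API

Orientations are given as a unit quaternion [w, x, y, z].
In Python, from station import status, cams, order, models gives the robot as it stands.
- The arm moves only by the tool move_arm, never from a script. Its argument "steps" is one flat list of numbers, 7 for each row, row after row: the gripper's target within -1 to 1 (fully open at 1, half-way at 0, shut at -1), then the shift along the world's x, y, z in cm, then the turn, a rotation vector about the world's x, y, z in degrees. A call has 1 to 8 rows; each row shifts and turns the commanded pose from where the row before left it; what a row does not reach is not made up. A row lasts 1/10 s, in which the tool goes at most 50 mm and 8.59 degrees, less where a joint would pass 70% of its speed; a pose out of reach is approached as far as the arm can. A call with a gripper value outside its range is refused whole. The fingers move at their own pace and stop on an object; "newtons" is the grip in N (left out, the last holds). Time passes only in rows, so rows that do not move let the fingers close. It gives the time, the measured TCP pose, the force and the opening at its end, in the units of the state.
- status.get_obs(): the state, without advancing time (a new reading comes with each control period).
- cams.read_camera(name): name is "scene" or "top" or "wrist"; returns a dict with "pixels" (420x560x3 uint8, red, green, blue), "mtx" (3x3 intrinsics, pixels), "T" (4x4, takes a point from camera to world coordinates); the wrist camera has in their place "T_tool_cam" (4x4, takes a point from camera to tool coordinates, whose origin is the TCP and whose axes are the flange's). Camera axes: x right, y down, z forward; pixel columns grow to the right and rows downward; lengths in m; the calibration is good to about 2 mm. A picture is of the moment at which its call begins: read the wrist's pose just before it. There is no depth.
- order.hand_in(): hands the job in, once; it reports no verdict.
Trained networks look in the newest picture that a camera, given by its name, has taken for a name from the list of things; names that differ only in an ending like _2 or _b are one class to them, and where a whole thing is asked for, a point or a joint stands for the part that bears it (a point fixed in the world has none). Each returns a list of dicts, best first, with "score" (0 to 1); they miss things now and then, are a little off and sometimes report something else, mostly with a low value. They report only what shows in the picture. A call takes as long as a camera call. They do not tell look-alikes from the thing itself.
- models.silhouettes(camera, query): "region" (420x560 bool, what is visible of it) and "box" ([centre column, centre row, width, height] in pixels, round what is visible of it).
- models.place_of(camera, query): "position" ([row, column] in pixels: a listed point, or the origin of a listed thing).
The state is a dict: "t": time; "q": joint angles; "joint_vel": joint speeds; "joint_torque": joint torques, N m; "eef_pos": TCP position; "tool_rot": TCP orientation; "contact_force": force on the tool from outside, world axes, zero at the start; "torque": the same for the moment, N m; "gripper_width": opening from 0.0 (shut) to 1.0 (fully open).
Only numpy, scipy, OpenCV 4.12 (cv2) and the standard library are available. Lean on these libraries where they do the work, as an engineer would, in place of code of your own. Each camera call takes 0.05 s, during which the arm holds its last target.

### The job

The garnish dicer has been washed and stands open; put it back together. Lower the green dicing grid into the seat in the dicer's deck, its lift tab in the notch, so that it lies flat and fully home (do not drop it: the blades chip), then swing the press lid all the way shut over it. Leave the other things on the worktop where they are.

Things in the scene. Friction and masses are not known exactly. Their poses are not given: they have to be found in the camera images.
- dicer: Garnish dicer: clear catch bin with a slate-grey deck, 112 (x) x 194 (y) x 78 mm high to the deck, held by suction feet: it does not move. Origin: centre of its underside on the worktop, z up; y runs from the open (front) end, y = -97 mm, to the lid's hinge end, y = +97 mm, which lies at the robot's right.
- seat (a point): Centre of the ledge on which the grid rests, 60 mm above the worktop, 18 mm below the deck's top, at y = -20 mm on the dicer; axes as the dicer's. The pocket round it is 64 (x) x 104 (y) mm, 2 mm more than the grid on every side, with 4 mm wide 45-degree lead-ins at the top. Finger room: both long walls are cut away over the middle 48 mm, out to the dicer's sides, to 5 mm below the ledge.
- notch (a point): Middle of the notch (30 mm wide, 18 mm long, open upward) at the pocket's -y end, level with the deck's top; it takes the grid's lift tab, so the grid goes in one way round only.
- dicing_grid: The part to fit: green plastic frame 60 (x) x 100 (y) x 18 mm (z) with crossed steel blades, 4 mm below its top; about 150 g. Lies right way up. Origin: centre of its underside, y along its length. When home its origin is at seat, its axes agree with the seat's and its top is flush with the deck. Grip it across the 60 mm, at mid-length. Starts within 0.7 rad of the seat's direction.
- lift_tab (a point): Top of the grid's lift tab, a tongue 24 mm wide, 12 mm long and 8 mm thick, level with the frame's top, at the grid's -y end.
- press_lid (a joint): Hinge angle of the slate-grey press lid, rad: 0 = shut (level, 6 mm above the deck), 1.57 = upright; starts open at 1.65 to 1.85 (limit 1.92), leaning away from the seat. Stiff hinge: it stays where left and takes 1 to 3 N at 150 mm from the pin. Push its back (outer) face over towards the seat, then down. It cannot shut over a grid that is not home.
- press_lid_hinge (a point): Middle of the lid's hinge pin, at the dicer's +y end (y = +86 mm, 87 mm above the worktop); the axis runs along the dicer's x. The lid is 104 mm wide, 6 mm thick (3 mm to either side of the hinge plane) and reaches 196 mm from the pin.
- lid_edge (a point): Point in the middle of the lid's free edge, on its outer face, 190 mm from the hinge pin; z points out of the outer face (up when the lid is shut).
- olive_jar: Bystander: closed jar with a grey lid and a green label, 63 mm across, 110 mm high, behind the dicer; origin at the centre of its foot.
- bar_spoon: Bystander: small steel spoon, 134 mm long, 12 mm high, lying behind the dicer; origin at its centre on the worktop, x along its length.
- salt_shaker: Bystander: glass shaker with a metal top, 44 mm across, 90 mm high, behind the gap between dicer and grid; origin at the centre of its foot.
There are look-alikes about, which are no part of the job. There is more than one size of the dicing_grid; the one meant has the size given above.

How it is judged:
On the way:
1. the dicing grid lies flat and fully home in the seat while the lid is still open (z of dicing_grid in the frame of seat between -0.0025 and 0.0025 m and horizontal distance between dicing_grid and seat below 0.005 m and angle between dicing_grid's own z axis and vertical below 0.03 rad and angle between the y axis of dicing_grid and the y axis of seat, either way round below 0.06 rad and value of joint press_lid above 0.8 rad), for 0.2 s.
At the end, for the whole second after the job is handed in: The grid lies in the seat, the right way up: its origin within 2.5 mm in height and 5 mm sideways of the seat's centre, level within 0.03 rad and square within 0.06 rad; it is at rest and the press lid is shut over it to within 0.05 rad (z of dicing_grid in the frame of seat between -0.0025 and 0.0025 m and horizontal distance between dicing_grid and seat below 0.005 m and angle between dicing_grid's own z axis and vertical below 0.03 rad and angle between the y axis of dicing_grid and the y axis of seat, either way round below 0.06 rad and value of joint press_lid below 0.05 rad and linear speed of dicing_grid below 0.02 m/s); the robot touches nothing.
It fails at once if the grid is dropped: it falls free of the fingers faster than 0.8 m/s (a fall of over 30 mm) (contact force between dicing_grid and anything else below 0.02 N and linear speed of dicing_grid above 0.8 m/s).
It fails at once if a bystander is moved by more than 30 mm (distance of any of olive_jar, bar_spoon, salt_shaker from where it was at the start of the episode above 0.03 m).
It also fails if it takes over 51 s, if anything falls off the work surface, if the arm or the gripper's body presses on something with over 40 N, if the wrist force passes 120 N, or if a joint passes its speed limit or range.

## Working session

There is one attempt and no reset: what is moved stays moved. The work goes in short steps, Python scripts to look and compute and a tool call to move; the robot and the scene stay as the last step left them, time stands still between calls to the robot, and variables do not carry over. Pictures are saved under pics/ and viewed, and the job is handed in when it is done.

Besides the shell and the picture viewer there is one more tool, called after ">>>" by a JSON object that holds its "op" and its "data", one argument or row to a line. move_arm: Moves the arm, as the interface text tells. Its arguments: {"type":"object","properties":{"steps":{"type":"array"},"newtons":{"type":"number"}},"required":["steps"]}

```bash
ls; mkdir -p pics
python3 - <<'E'
from station import status,cams
import cv2,numpy as np
np.set_printoptions(precision=4,suppress=True)
for n in ["scene","top"]:
    c=cams.read_camera(n); cv2.imwrite(f"pics/{n}0.png",c["pixels"][:,:,::-1]); print(n,c["mtx"],c["T"])
c=cams.read_camera("wrist");cv2.imwrite("pics/wrist0.png",c["pixels"][:,:,::-1]);print(c["mtx"],c["T_tool_cam"])
print(status.get_obs())
E
```

```text
pics
scene [[391.799    0.     277.3006]
 [  0.     391.799  211.1641]
 [  0.       0.       1.    ]] [[ 0.7453 -0.492   0.45    0.0974]
 [-0.6667 -0.5564  0.4959 -0.3545]
 [ 0.0064 -0.6696 -0.7427  0.8243]
 [ 0.      0.      0.      1.    ]]
top [[407.524    0.     284.6411]
 [  0.     407.524  208.2236]
 [  0.       0.       1.    ]] [[-0.0199 -0.9807  0.1947  0.3684]
 [-0.9998  0.0202 -0.0006  0.1501]
 [-0.0034 -0.1946 -0.9809  0.9855]
 [ 0.      0.      0.      1.    ]]
[[292.983    0.     276.9457]
 [  0.     292.983  210.5652]
 [  0.       0.       1.    ]] [[ 0.0002 -0.9562 -0.2928  0.0766]
 [ 1.     -0.0001  0.0011 -0.0013]
 [-0.0011 -0.2928  0.9562 -0.1184]
 [ 0.      0.      0.      1.    ]]
{'t': 0.15, 'q': array([-1.4341,  0.4776,  0.0224,  1.5562, -0.0115,  1.1093, -0.0831]), 'joint_vel': array([-0.0007, -0.0025, -0.0023, -0.0038,  0.0025, -0.0001,  0.0005]), 'joint_torque': array([  0.0025, -59.693 ,   1.61  , -28.1493,   0.0126,   0.0065,
        -0.    ]), 'eef_pos': array([0.1635, 0.6545, 0.2556]), 'tool_rot': array([-0.    ,  0.1221,  0.9925, -0.0007]), 'contact_force': array([-0.3344, -0.4365, -0.3714]), 'torque': array([-0.0252,  0.0295, -0.0105]), 'gripper_width': 0.9971758451915889}
```

View pics/scene0.png

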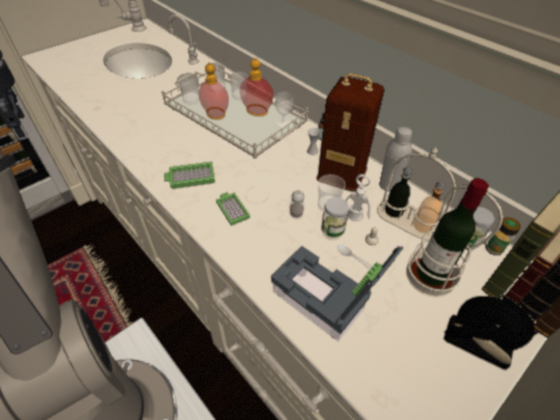

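View pics/top0.png

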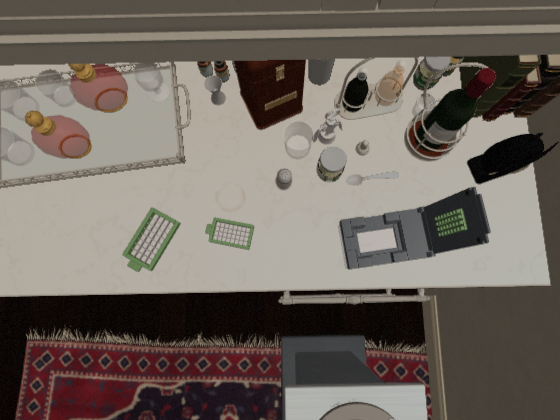

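```bash
cat > h.py <<'E'
import numpy as np, cv2
from station import status,cams,models
np.set_printoptions(precision=4,suppress=True)
def back(c,col,row,z,T=None):
    T=c["T"] if T is None else T
    d=T[:3,:3]@np.linalg.inv(c["mtx"])@np.array([col,row,1.]); o=T[:3,3]
    return o+d*(z-o[2])/d[2]
def proj(c,P,T=None):
    T=c["T"] if T is None else T
    p=(np.atleast_2d(P)-T[:3,3])@T[:3,:3]; q=p@c["mtx"].T; return q[:,:2]/q[:,2:]
from scipy.spatial.transform import Rotation as R
def toolT(o):
    w,x,y,z=o["tool_rot"]; T=np.eye(4); T[:3,:3]=R.from_quat([x,y,z,w]).as_matrix(); T[:3,3]=o["eef_pos"]; return T
E
python3 - <<'E'
from h import *
Z=dict(seat=.06,notch=.078,dicing_grid=0,lift_tab=.018,press_lid_hinge=.087,olive_jar=0,bar_spoon=0,salt_shaker=0,dicer=0,lid_edge=.27)
for n in ["top","scene"]:
    c=cams.read_camera(n)
    for q in Z:
        for r in models.place_of(n,q): print(n,q,round(r["score"],2),r["position"],back(c,r["position"][1],r["position"][0],Z[q]))
E
```

```text
top seat 0.65 [241.0, 381.3] [ 0.4715 -0.069   0.06  ]
top notch 0.56 [242.5, 350.7] [0.4675 0.0037 0.078 ]
top lift_tab 0.72 [264.4, 134.6] [0.4327 0.5061 0.018 ]
top lift_tab 0.65 [226.9, 208.6] [0.5185 0.3329 0.018 ]
top lift_tab 0.63 [238.7, 379.6] [ 0.4818 -0.0753  0.018 ]
top lift_tab 0.36 [242.9, 379.4] [ 0.4717 -0.0741  0.018 ]
top press_lid_hinge 0.65 [234.1, 426.6] [ 0.4818 -0.164   0.087 ]
top olive_jar 0.68 [173.2, 330.6] [0.6512 0.0325 0.    ]
top bar_spoon 0.77 [177.3, 371.8] [ 0.6384 -0.07    0.    ]
top bar_spoon 0.41 [239.9, 379.2] [ 0.481  -0.0783  0.    ]
top bar_spoon 0.22 [235.3, 232.1] [0.4995 0.2787 0.    ]
top salt_shaker 0.58 [181.5, 277.8] [0.6324 0.1652 0.    ]
top dicer 0.69 [243.3, 378.4] [ 0.4727 -0.0758  0.    ]
top lid_edge 0.95 [213.6, 480.5] [ 0.4935 -0.1992  0.27  ]
scene notch 0.68 [260.0, 295.6] [0.48   0.0028 0.078 ]
scene dicing_grid 0.96 [178.0, 190.0] [0.4877 0.4747 0.    ]
scene dicing_grid 0.67 [231.0, 332.2] [0.66   0.0433 0.    ]
scene dicing_grid 0.64 [211.8, 229.0] [0.4929 0.2845 0.    ]
scene lift_tab 0.88 [173.7, 167.9] [0.4396 0.5167 0.018 ]
scene lift_tab 0.56 [194.1, 223.5] [0.5138 0.3358 0.018 ]
scene press_lid_hinge 0.57 [304.3, 355.0] [ 0.491 -0.165  0.087]
scene olive_jar 0.84 [233.4, 332.3] [ 0.654   0.0374 -0.    ]
scene bar_spoon 0.64 [263.0, 360.6] [ 0.637  -0.0758 -0.    ]
scene salt_shaker 0.78 [214.8, 297.8] [0.6307 0.1475 0.    ]
scene dicer 0.71 [302.0, 317.1] [ 0.4755 -0.0797  0.    ]
scene lid_edge 0.55 [266.0, 390.8] [ 0.4938 -0.2051  0.27  ]
scene lid_edge 0.25 [306.9, 355.0] [ 0.3898 -0.215   0.27  ]
```

Run:
```python
from h import *
c=cams.read_camera("top"); im=c["pixels"]
hsv=cv2.cvtColor(im,cv2.COLOR_RGB2HSV)
m=((hsv[...,0]>40)&(hsv[...,0]<85)&(hsv[...,1]>70)&(hsv[...,2]>50)).astype(np.uint8)
n,l,s,ce=cv2.connectedComponentsWithStats(cv2.morphologyEx(m,cv2.MORPH_CLOSE,np.ones((5,5))))
for i in range(1,n):
    if s[i,4]<150: continue
    ys,xs=np.where(l==i)
    w=np.array([back(c,x,y,.018)[:2] for x,y in zip(xs,ys)])
    r=cv2.minAreaRect((w*1000).astype(np.float32)); print(s[i],r)
for nm,(x,y,w,h) in dict(g=(110,190,160,90),d=(330,180,170,100)).items():
    cr=cv2.resize(im[y:y+h,x:x+w],None,fx=4.7,fy=4.7,interpolation=cv2.INTER_CUBIC); cv2.imwrite(f"pics/top_{nm}.png",cr[:,:,::-1])
```

```text
[123 208  57  63 874] ((486.8253173828125, 473.3848876953125), (81.4490966796875, 145.9741668701172), 60.24238204956055)
[434 208  33  28 628] ((518.264892578125, -247.40399169921875), (53.124351501464844, 77.43675994873047), 13.899847984313965)
[206 218  48  31 366] ((504.29388427734375, 284.6544189453125), (110.24378204345703, 57.81391525268555), 77.57475280761719)
```

View pics/top_g.png

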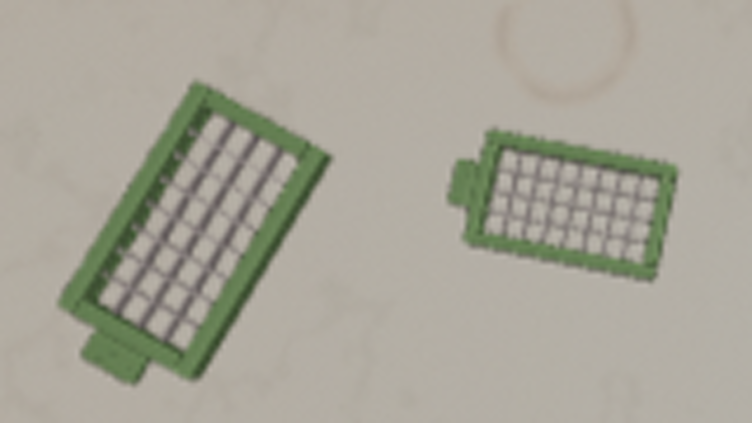

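View pics/top_d.png

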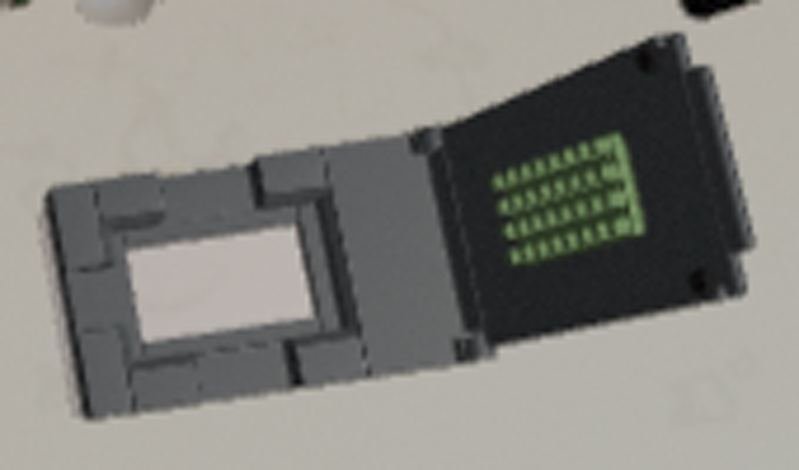

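Run:
```python
from h import *
c=cams.read_camera("top")
f=lambda x,y,z,o: back(c,x/4.7+o[0]-.4,y/4.7+o[1]-.4,z)
g=[f(x,y,.018,(110,190)) for x,y in [(490,128),(678,168),(655,280),(465,242)]]
print("grid",np.array(g),np.mean(g,0)); 
for i in range(4): print(np.linalg.norm(g[i]-g[(i+1)%4]))
d=(g[0]+g[3]-g[1]-g[2])/2; print("tab dir angle",np.degrees(np.arctan2(d[1],d[0])))
d=[f(x,y,.078,(330,180)) for x,y in [(48,188),(85,418)]]; print("deck front corners",d,np.linalg.norm(d[0]-d[1]))
h=[f(x,y,.087,(330,180)) for x,y in [(428,140),(468,348)]]; print("hinge knuckles",h)
```

```text
grid [[0.5428 0.3206 0.018 ]
 [0.5201 0.2243 0.018 ]
 [0.4631 0.2362 0.018 ]
 [0.4843 0.3325 0.018 ]] [0.5026 0.2784 0.018 ]
0.0990117164372312
0.05819518223435385
0.09863089283936573
0.05966298762132358
tab dir angle 77.15280640925319
deck front corners [array([0.5198, 0.0256, 0.078 ]), array([0.4102, 0.0133, 0.078 ])] 0.11033492309018607
hinge knuckles [array([ 0.5378, -0.1556,  0.087 ]), array([ 0.4385, -0.1658,  0.087 ])]
```

>>> {"op": "move_arm", "data": {
  "steps": [0.6,3.1,-3.4,0,0,0,-8,0.6,3.1,-3.4,0,0,0,-8,0.6,3.1,-3.4,0,0,0,-8,0.6,3.1,-3.4,0,0,0,-8,0.6,3.1,-3.4,0,0,0,-8,0.6,3.1,-3.4,0,0,0,-8,0.6,3.1,-3.4,0,0,0,-8,0.6,3.1,-3.4,0,0,0,-8],
  "newtons": 40
}}

```text
t: 2.15
eef_pos: [0.4127, 0.3815, 0.2567]
tool_rot: [-0.0, 0.632, 0.775, 0.0]
contact_force: [0.6, -0.4, 0.5]
gripper_width: 0.799
```

>>> {"op": "move_arm", "data": {
  "steps": [0.6,2.3,-2.6,-2,0,0,-6.2,0.6,2.3,-2.6,-2,0,0,-6.2,0.6,2.3,-2.6,-1.5,0,0,-6.2,0.6,2.2,-2.6,-1,0,0,-6.2,0.6,0,0,0,0,0,0]
}}

```text
t: 2.65
eef_pos: [0.5051, 0.2734, 0.1903]
tool_rot: [0.002, 0.785, 0.62, -0.001]
contact_force: [0.2, -1.2, -0.4]
gripper_width: 0.796
```

Run:
```python
from h import *
o=status.get_obs(); c=cams.read_camera("wrist"); cv2.imwrite("pics/w1.png",c["pixels"][:,:,::-1])
print(o["t"],o["eef_pos"],o["q"],o["gripper_width"]); print(toolT(o))
```

```text
2.65 [0.5051 0.2734 0.1903] [-0.9703  0.414   0.4686  1.8892 -0.2308  0.8935 -0.6238] 0.7959267311277035
[[ 0.2319  0.9727  0.0004  0.5051]
 [ 0.9727 -0.2319 -0.0037  0.2734]
 [-0.0035  0.0013 -1.      0.1903]
 [ 0.      0.      0.      1.    ]]
```

View pics/w1.png

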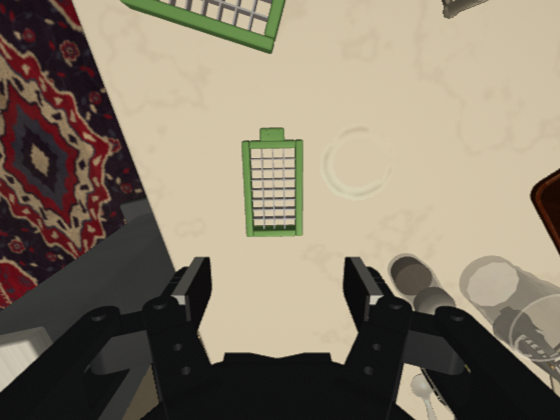

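Run:
```python
from h import *
o=status.get_obs(); c=cams.read_camera("wrist"); T=toolT(o)@c["T_tool_cam"]
im=c["pixels"]; cr=cv2.resize(im[120:310,160:400],None,fx=3.3,fy=3.3,interpolation=cv2.INTER_CUBIC)
for z in (.005,.012,.018,.025):
  print(z,[proj(c,[x,s*.034,z],c["T_tool_cam"])[0] for s in(-1,1) for x in (-.011,.011)])
cv2.imwrite("pics/w1c.png",cr[:,:,::-1])
```

```text
0.005 [array([210.7081, 302.6256]), array([207.5892, 261.7997]), array([350.1912, 302.7449]), array([353.6622, 261.9036])]
0.012 [array([213.6879, 294.4896]), array([210.8491, 255.2065]), array([346.9275, 294.5997]), array([350.0892, 255.3024])]
0.018 [array([216.0376, 288.074 ]), array([213.4099, 250.0272]), array([344.3541, 288.1771]), array([347.2824, 250.1169])]
0.025 [array([218.5685, 281.1634]), array([216.1588, 244.4674]), array([341.5823, 281.2593]), array([344.2696, 244.5508])]
```

View pics/w1c.png

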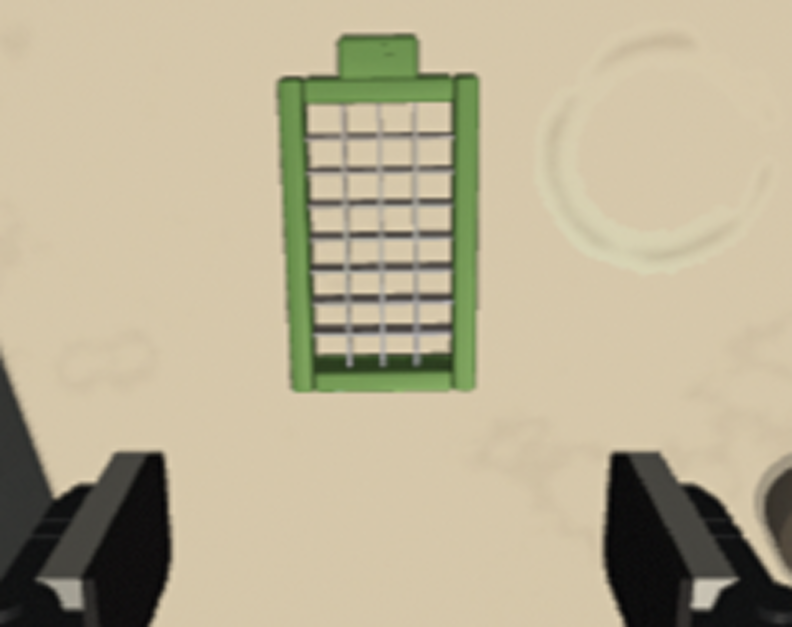

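Run:
```python
from h import *
o=status.get_obs(); c=cams.read_camera("wrist"); T=toolT(o)@c["T_tool_cam"]
g=np.array([back(c,x/3.3+160-.35,y/3.3+120-.35,.018,T) for x,y in [(278,78),(478,75),(475,390),(291,390)]])
print(g,g.mean(0),[np.linalg.norm(g[i]-g[(i+1)%4]) for i in range(4)])
d=g[0]+g[1]-g[2]-g[3]; e=g[1]-g[0]+g[2]-g[3]
print(np.degrees(np.arctan2(d[1],d[0])),np.degrees(np.arctan2(e[1],e[0])), np.degrees(np.arctan2(toolT(o)[1,1],toolT(o)[0,1])))
```

```text
[[0.4815 0.3373 0.018 ]
 [0.5391 0.325  0.018 ]
 [0.5186 0.2273 0.018 ]
 [0.4603 0.2406 0.018 ]] [0.4999 0.2825 0.018 ] [np.float64(0.05891756521550642), np.float64(0.09985809834767305), np.float64(0.05974495557042767), np.float64(0.0990095144053249)]
77.90375178579585 -12.447256059188662 -12.893251372616616
```

>>> {"op": "move_arm", "data": {
  "steps": [0.6,-0.2,0.3,-4,0,0,0.5,0.6,-0.2,0.4,-4,0,0,0,0.6,0,0,-4,0,0,0,0.6,0,0,-2.6,0,0,0,0.6,0,0,0,0,0,0]
}}

```text
t: 3.3
eef_pos: [0.4955, 0.2865, 0.0424]
tool_rot: [-0.001, 0.778, 0.628, -0.003]
contact_force: [-0.4, -0.3, 0.8]
gripper_width: 0.799
```

Run:
```python
from h import *
o=status.get_obs(); c=cams.read_camera("wrist"); cv2.imwrite("pics/w2.png",c["pixels"][:,:,::-1])
print(o["t"],o["eef_pos"],o["gripper_width"]); T=toolT(o)@c["T_tool_cam"]
# predicted corners for both estimates
```

```text
3.3 [0.4955 0.2865 0.0424] 0.7990971304035586
```

View pics/w2.png

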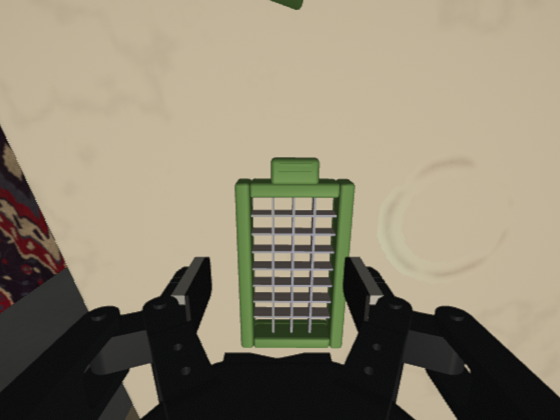

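```bash
cat >> h.py <<'E'
def fit4(c,T,pts,z,verbose=1):
    g=np.array([back(c,x,y,z,T) for x,y in pts])
    d=g[0]+g[1]-g[2]-g[3]; e=g[1]-g[0]+g[2]-g[3]
    print(g,g.mean(0),[round(float(np.linalg.norm(g[i]-g[(i+1)%4])),4) for i in range(4)],np.degrees(np.arctan2(d[1],d[0])),np.degrees(np.arctan2(e[1],e[0])))
E
python3 - <<'E'
from h import *
o=status.get_obs(); c=cams.read_camera("wrist"); T=toolT(o)
print(o["eef_pos"],np.degrees(np.arctan2(T[1,1],T[0,1])))
fit4(c,T@c["T_tool_cam"],[(236,182),(354,182),(343,347),(242,347)],.018)
cr=cv2.resize(c["pixels"][150:370,180:400],None,fx=2.7,fy=2.7,interpolation=cv2.INTER_CUBIC);cv2.imwrite("pics/w2c.png",cr[:,:,::-1])
E
```

```text
[0.4971 0.2868 0.0445] -12.182611762539402
[[0.4846 0.3349 0.018 ]
 [0.5425 0.3225 0.018 ]
 [0.5224 0.2234 0.018 ]
 [0.4627 0.236  0.018 ]] [0.503  0.2792 0.018 ] [0.0592, 0.1011, 0.061, 0.1013] 78.01268397966926 -12.059861631491987
```

View pics/w2c.png

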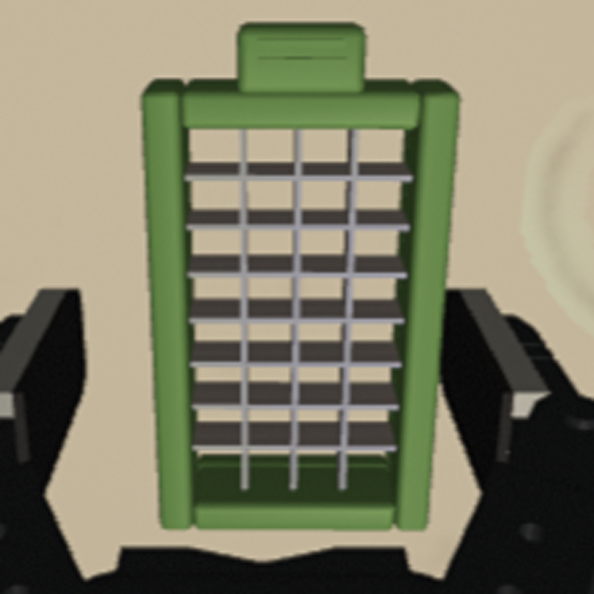

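>>> {"op": "move_arm", "data": {
  "steps": [0.6,0.3,-0.4,0,0,0,0,0.6,0.2,-0.3,0,0,0,0,0.6,0,0,0,0,0,0,0.6,0,0,0,0,0,0]
}}

```text
t: 3.8
eef_pos: [0.5041, 0.2789, 0.0461]
tool_rot: [-0.0, 0.779, 0.627, 0.001]
contact_force: [-0.5, 0.1, -0.3]
gripper_width: 0.803
```

Run:
```python
from h import *
o=status.get_obs(); c=cams.read_camera("wrist"); cv2.imwrite("pics/w3.png",c["pixels"][:,:,::-1])
T=toolT(o);print(o["t"],o["eef_pos"],np.degrees(np.arctan2(T[1,1],T[0,1])))
```

```text
3.8 [0.5041 0.2789 0.0461] -12.35721052152831
```

View pics/w3.png

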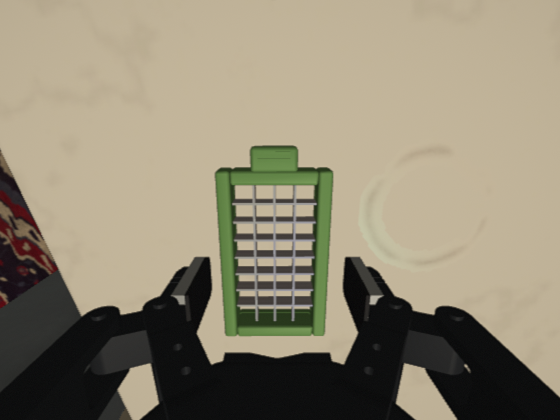

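>>> {"op": "move_arm", "data": {
  "steps": [0.6,0,0,-1.5,0,0,0,0.6,0,0,-1.2,0,0,0,0.6,0,0,0,0,0,0,-1,0,0,0,0,0,0,-1,0,0,0,0,0,0,-1,0,0,0,0,0,0,-1,0,0,0,0,0,0],
  "newtons": 50
}}

```text
t: 4.55
eef_pos: [0.5055, 0.2797, 0.0202]
tool_rot: [-0.0, 0.779, 0.627, 0.002]
contact_force: [-1.9, -2.7, 27.0]
gripper_width: 0.688
```

Run:
```python
from h import *
o=status.get_obs(); c=cams.read_camera("wrist"); cv2.imwrite("pics/w4.png",c["pixels"][:,:,::-1])
T=toolT(o);print(o["t"],o["eef_pos"],o["contact_force"],o["gripper_width"],np.degrees(np.arctan2(T[1,1],T[0,1])))
```

```text
4.55 [0.5055 0.2797 0.0202] [-1.8708 -2.7032 26.9877] 0.6884785367953533 -12.353045295434542
```

View pics/w4.png

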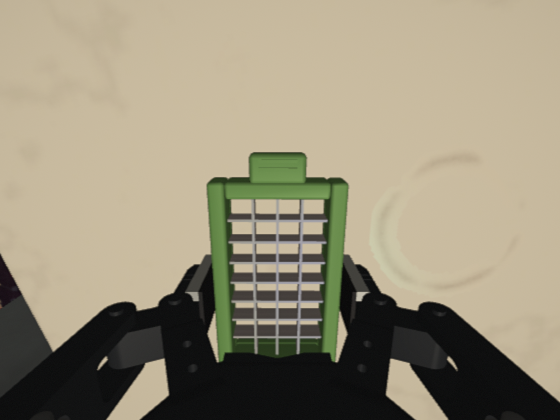

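>>> {"op": "move_arm", "data": {
  "steps": [-1,0,0,0.5,0,0,0,-1,0,0,0.5,0,0,0,-1,0,0,1,0,0,0,-1,0,0,3,0,0,0,-1,0,0,4,0,0,0,-1,0,0,4,0,0,0,-1,0,0,3,0,0,0,-1,0,0,0,0,0,0]
}}

```text
t: 5.4
eef_pos: [0.5057, 0.2799, 0.1824]
tool_rot: [0.0, 0.779, 0.627, 0.004]
contact_force: [0.3, 0.9, -1.0]
gripper_width: 0.687
```

Run:
```python
from h import *
o=status.get_obs(); c=cams.read_camera("wrist"); cv2.imwrite("pics/w5.png",c["pixels"][:,:,::-1])
T=toolT(o);print(o["t"],o["eef_pos"],o["contact_force"],o["gripper_width"],o["q"]);print(T)
```

```text
5.4 [0.5057 0.2799 0.1824] [ 0.2901  0.8808 -1.0225] 0.6870006975118086 [-0.9715  0.4258  0.4629  1.8928 -0.2446  0.8709 -0.6023]
[[ 0.2137  0.9769  0.0057  0.5057]
 [ 0.9769 -0.2137  0.0044  0.2799]
 [ 0.0055  0.0046 -1.      0.1824]
 [ 0.      0.      0.      1.    ]]
```

View pics/w5.png

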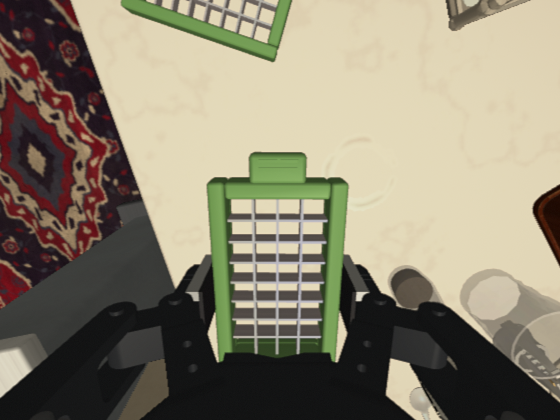

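Run:
```python
from h import *
c=cams.read_camera("wrist")
cr=cv2.resize(c["pixels"][140:240,190:370],None,fx=4.4,fy=4.4,interpolation=cv2.INTER_CUBIC);cv2.imwrite("pics/w5c.png",cr[:,:,::-1])
for z in (.000,.002,.004):
  for p in [(208,180),(348,180),(249.5,153),(306,153)]: print(z,p,back(c,p[0],p[1],z,c["T_tool_cam"]))
```

```text
0.0 (208, 180) [ 0.0506 -0.03    0.    ]
0.0 (348, 180) [0.0506 0.0274 0.    ]
0.0 (249.5, 153) [ 0.0615 -0.0127  0.    ]
0.0 (306, 153) [0.0615 0.0099 0.    ]
0.002 (208, 180) [ 0.0502 -0.0305  0.002 ]
0.002 (348, 180) [0.0502 0.0279 0.002 ]
0.002 (249.5, 153) [ 0.0613 -0.0129  0.002 ]
0.002 (306, 153) [0.0613 0.0101 0.002 ]
0.004 (208, 180) [ 0.0498 -0.0309  0.004 ]
0.004 (348, 180) [0.0499 0.0284 0.004 ]
0.004 (249.5, 153) [ 0.0611 -0.013   0.004 ]
0.004 (306, 153) [0.0611 0.0102 0.004 ]
```

View pics/w5c.png

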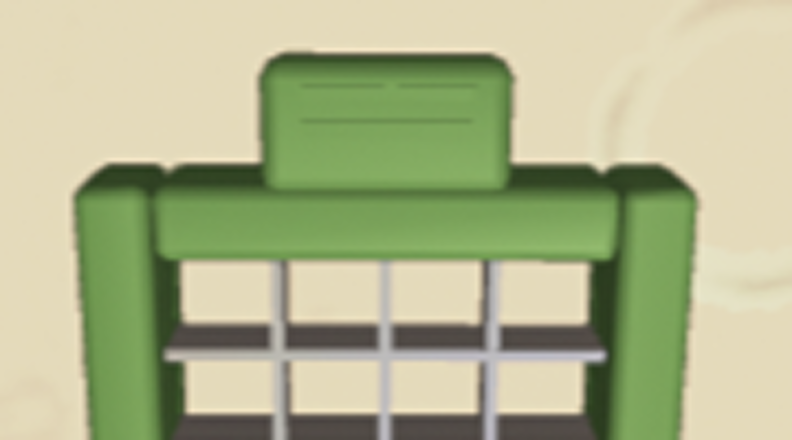

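```bash
cat >> h.py <<'E'
def dpose(x,y,a): # dicer centre, yaw deg of its y axis
    a=np.radians(a); Y=np.array([np.cos(a),np.sin(a),0]); Z=np.array([0,0,1.]); X=np.cross(Y,Z)
    T=np.eye(4); T[:3,0]=X;T[:3,1]=Y;T[:3,2]=Z;T[:3,3]=[x,y,0]; return T
def segs():
    S=[]
    def rect(x,y0,y1,z): 
        p=[(-x,y0,z),(x,y0,z),(x,y1,z),(-x,y1,z)]; return [(p[i],p[(i+1)%4]) for i in range(4)]
    S+=rect(.056,-.097,.097,.078); S+=rect(.032,-.072,.032,.060); S+=rect(.036,-.076,.036,.078)
    S+=[((-.015,-.09,.078),(.015,-.09,.078)),((-.056,-.044,.055),(-.056,.004,.055)),((.056,-.044,.055),(.056,.004,.055))]
    return S
def overlay(c,P,box,f,name):
    x,y,w,h=box; im=cv2.resize(c["pixels"][y:y+h,x:x+w],None,fx=f,fy=f,interpolation=cv2.INTER_CUBIC)[:,:,::-1].copy()
    for a,b in segs():
        q=proj(c,np.array([P[:3,:3]@np.array(k)+P[:3,3] for k in(a,b)]))
        q=((q+.5-[x,y])*f); cv2.line(im,tuple(map(int,q[0])),tuple(map(int,q[1])),(0,0,255),1)
    cv2.imwrite(name,im)
E
python3 - <<'E'
from h import *
P=dpose(.4758,-.0769,-83.6)
overlay(cams.read_camera("top"),P,(330,185,110,95),6,"pics/ot.png")
overlay(cams.read_camera("scene"),P,(260,230,130,120),5.5,"pics/os.png")
E
```

```text
(no output)
```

View pics/ot.png

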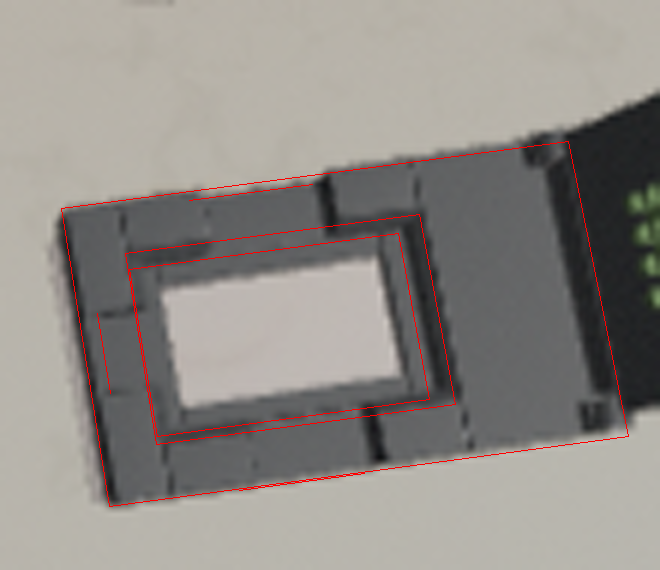

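View pics/os.png

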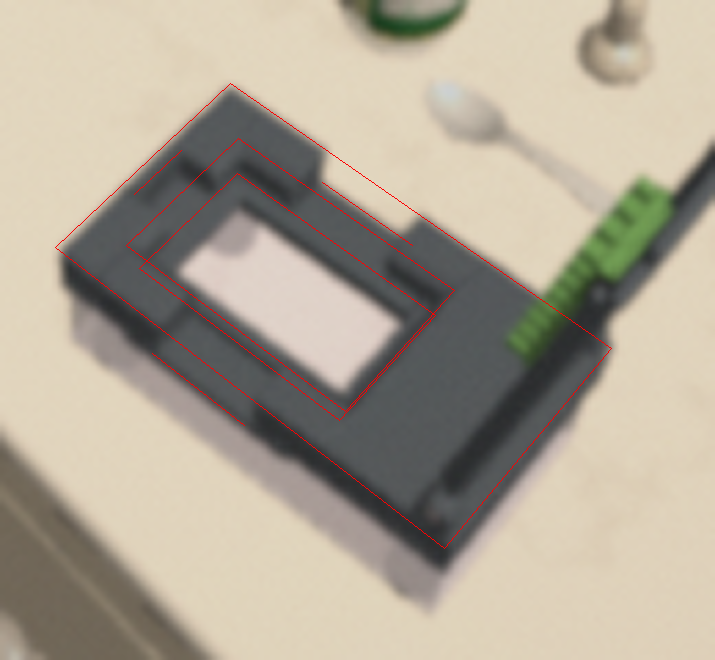

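>>> {"op": "move_arm", "data": {
  "steps": [-1,-0.3,-3,0,0,0,2.5,-1,-0.4,-4.5,0,0,0,2.5,-1,-0.4,-4.8,0,0,0,2.5,-1,-0.4,-4.8,0,0,0,2.5,-1,-0.4,-4.8,0,0,0,2.5,-1,-0.4,-4.5,0,0,0,2.5,-1,-0.4,-4.2,0,0,0,2.5,-1,-0.3,-3,0,0,0,1.25]
}}

```text
t: 6.4
eef_pos: [0.4717, -0.0602, 0.177]
tool_rot: [-0.001, 0.667, 0.745, -0.001]
contact_force: [0.4, 0.2, -1.1]
gripper_width: 0.687
```

>>> {"op": "move_arm", "data": {
  "steps": [-1,0,0,-1.5,0,0,0,-1,0,0,-2,0,0,0,-1,0,0,-1,0,0,0,-1,0,0,0,0,0,0,-1,0,0,0,0,0,0]
}}

```text
t: 6.9
eef_pos: [0.4734, -0.057, 0.133]
tool_rot: [-0.0, 0.666, 0.746, -0.001]
contact_force: [0.2, -0.3, -1.1]
gripper_width: 0.691
```

Run:
```python
from h import *
o=status.get_obs();T=toolT(o);print(o["t"],o["eef_pos"],o["contact_force"],o["gripper_width"],np.degrees(np.arctan2(T[1,1],T[0,1])));print(T)
P=dpose(.4758,-.0769,-83.6)
for n,b,f in [("top",(330,185,110,95),7),("scene",(250,210,140,130),5)]:
    c=cams.read_camera(n); x,y,w,h=b
    cv2.imwrite(f"pics/h_{n}.png",cv2.resize(c["pixels"][y:y+h,x:x+w],None,fx=f,fy=f,interpolation=cv2.INTER_CUBIC)[:,:,::-1])
```

```text
6.9 [ 0.4734 -0.057   0.133 ] [ 0.2093 -0.3308 -1.1437] 0.6912493118677772 6.445663709768511
[[-0.1123  0.9937 -0.0013  0.4734]
 [ 0.9937  0.1123 -0.0004 -0.057 ]
 [-0.0002 -0.0013 -1.      0.133 ]
 [ 0.      0.      0.      1.    ]]
```

View pics/h_top.png

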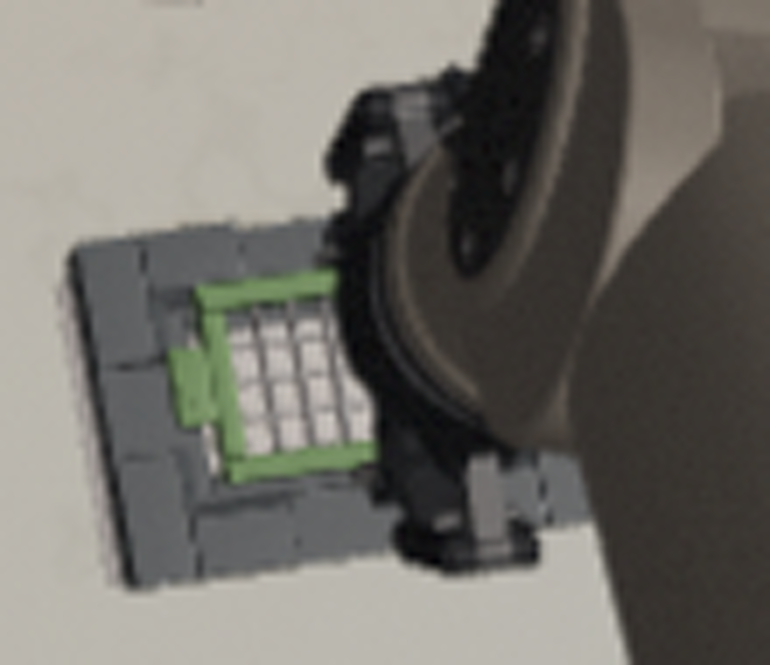

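View pics/h_scene.png

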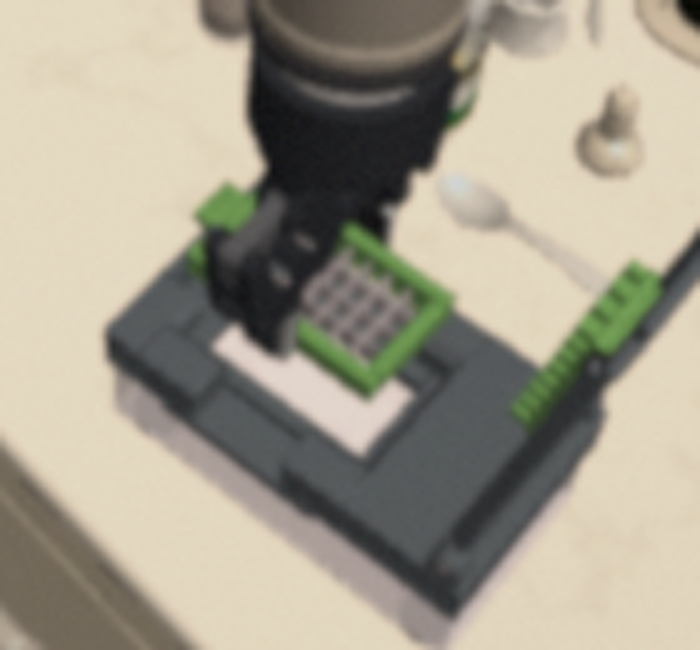

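Run:
```python
from h import *
o=status.get_obs();T=toolT(o);print(o["eef_pos"])
c=cams.read_camera("top")
p=[back(c,x/7+330-.4,y/7+185-.4,.1308) for x,y in [(197,290),(229,480),(170,348),(182,426)]]
P=dpose(.4758,-.0769,-83.6)
for q in p: print(q,"in seat",P[:3,:3].T@(q-P[:3,3])-[0,-.02,.06], "tool",T[:3,:3].T@(q-T[:3,3]))
c=cams.read_camera("scene")
for x,y in [(455,300),(372,395)]:
    q=back(c,x/5+250-.4,y/5+210-.4,.1308); print(q,"in seat",P[:3,:3].T@(q-P[:3,3])-[0,-.02,.06], "tool",T[:3,:3].T@(q-T[:3,3]))
```

```text
[ 0.474  -0.057   0.1338]
[ 0.4964 -0.0045  0.1308] in seat [-0.0286 -0.0497  0.0708] tool [0.0497 0.0282 0.003 ]
[ 0.4389 -0.0109  0.1308] in seat [ 0.0293 -0.0497  0.0708] tool [ 0.0497 -0.0297  0.0029]
[0.4789 0.0046 0.1308] in seat [-0.0122 -0.0607  0.0708] tool [0.0607 0.0118 0.003 ]
[0.4553 0.0023 0.1308] in seat [ 0.0115 -0.061   0.0708] tool [ 0.061  -0.0119  0.0029]
[ 0.5069 -0.103   0.1308] in seat [-0.028   0.0494  0.0708] tool [-0.0494  0.0275  0.003 ]
[ 0.4476 -0.1114  0.1308] in seat [0.0319 0.0511 0.0708] tool [-0.0511 -0.0324  0.0029]
```

>>> {"op": "move_arm", "data": {
  "steps": [-1,0,0,-1.5,0,0,0,-1,0,0,-1.2,0,0,0,-1,0,0,-0.8,0,0,0,-1,0,0,-0.6,0,0,0,-1,0,0,0,0,0,0]
}}

```text
t: 7.6
eef_pos: [0.4731, -0.0572, 0.0916]
tool_rot: [-0.0, 0.666, 0.746, -0.001]
contact_force: [-0.2, -0.2, -1.1]
gripper_width: 0.693
```

Run:
```python
from h import *
o=status.get_obs();T=toolT(o);print(o["t"],o["eef_pos"],o["contact_force"],o["torque"],o["gripper_width"],np.degrees(np.arctan2(T[1,1],T[0,1])))
for n,b,f in [("top",(330,185,110,95),7),("scene",(250,210,140,130),5)]:
    c=cams.read_camera(n); x,y,w,h=b
    cv2.imwrite(f"pics/i_{n}.png",cv2.resize(c["pixels"][y:y+h,x:x+w],None,fx=f,fy=f,interpolation=cv2.INTER_CUBIC)[:,:,::-1])
```

```text
7.6 [ 0.4731 -0.0572  0.0916] [-0.1792 -0.1855 -1.1455] [-0.0081  0.0284  0.021 ] 0.6929718224100224 6.415804847909692
```

View pics/i_top.png

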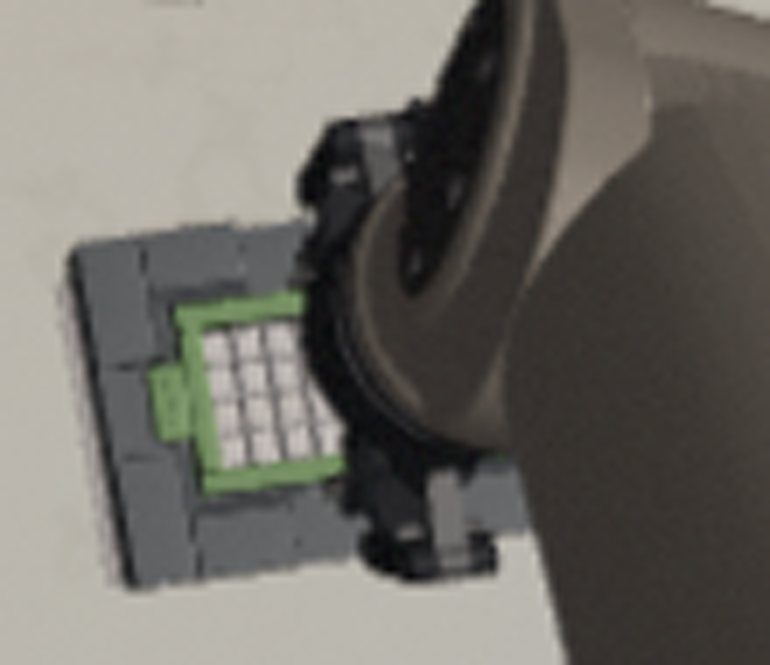

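View pics/i_scene.png

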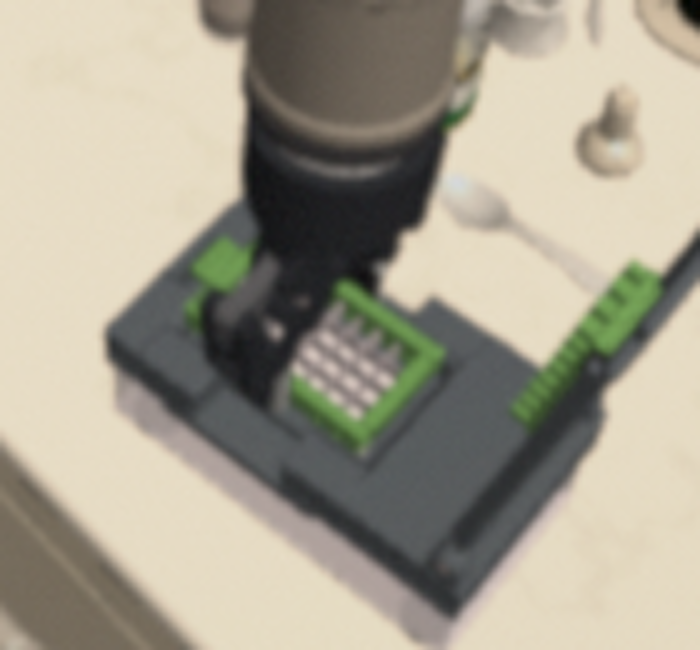

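>>> {"op": "move_arm", "data": {
  "steps": [-1,0,0,-0.4,0,0,0,-1,0,0,-0.4,0,0,0,-1,0,0,0,0,0,0]
}}

```text
t: 8.0
eef_pos: [0.4738, -0.0574, 0.0841]
tool_rot: [0.0, 0.666, 0.746, -0.0]
contact_force: [0.6, -1.5, -2.1]
gripper_width: 0.688
```

>>> {"op": "move_arm", "data": {
  "steps": [-1,0,0,-0.2,0,0,0,-1,0,0,-0.1,0,0,0,-1,0,0,0,0,0,0]
}}

```text
t: 8.3
eef_pos: [0.4737, -0.0574, 0.0813]
tool_rot: [0.0, 0.666, 0.746, -0.0]
contact_force: [1.2, -3.4, -1.0]
gripper_width: 0.688
```

>>> {"op": "move_arm", "data": {
  "steps": [-1,0,-0.1,-0.1,0,0,0,-1,0,0,-0.1,0,0,0,-1,0,0,0,0,0,0]
}}

```text
t: 8.6
eef_pos: [0.4737, -0.0577, 0.0802]
tool_rot: [-0.0, 0.666, 0.746, 0.001]
contact_force: [-4.2, 0.1, 13.6]
gripper_width: 0.69
```

Run:
```python
from h import *
o=status.get_obs();T=toolT(o);print(o["t"],o["eef_pos"],o["contact_force"],o["torque"],o["gripper_width"],np.degrees(np.arctan2(T[1,1],T[0,1])))
for n,b,f in [("top",(330,185,110,95),7),("scene",(250,210,140,130),5)]:
    c=cams.read_camera(n); x,y,w,h=b
    cv2.imwrite(f"pics/j_{n}.png",cv2.resize(c["pixels"][y:y+h,x:x+w],None,fx=f,fy=f,interpolation=cv2.INTER_CUBIC)[:,:,::-1])
```

```text
8.6 [ 0.4737 -0.0577  0.0802] [-4.2097  0.1478 13.5714] [0.083  0.7121 0.0834] 0.6904670703577507 6.421090256667125
```

View pics/j_scene.png

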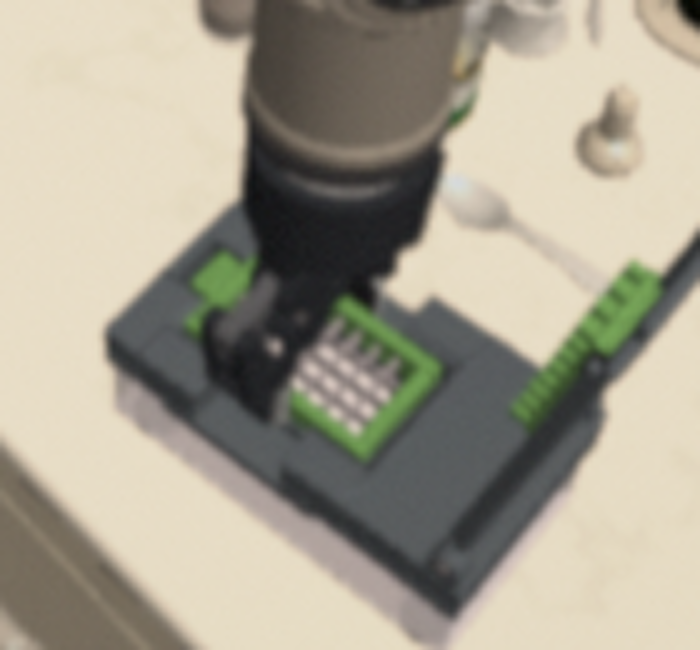

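>>> {"op": "move_arm", "data": {
  "steps": [0.45,0,0,0,0,0,0,0.6,0,0,0,0,0,0,0.6,0,0,0,0,0,0]
}}

```text
t: 9.0
eef_pos: [0.4735, -0.0578, 0.0792]
tool_rot: [-0.0, 0.666, 0.746, 0.0]
contact_force: [0.6, -0.2, 0.5]
gripper_width: 0.804
```

>>> {"op": "move_arm", "data": {
  "steps": [0.6,0,0,1,0,0,0,0.6,0,0,2,0,0,0,0.6,0,0,4,0,0,0,0.6,0,0.5,4.9,0,0,0,0.6,0,0,0,0,0,0]
}}

```text
t: 9.5
eef_pos: [0.4771, -0.0532, 0.2041]
tool_rot: [0.003, 0.666, 0.746, 0.004]
contact_force: [0.3, 0.6, -0.1]
gripper_width: 0.798
```

Run:
```python
from h import *
o=status.get_obs();T=toolT(o);print(o["t"],o["eef_pos"],o["contact_force"],o["q"],o["gripper_width"],np.degrees(np.arctan2(T[1,1],T[0,1])))
c=cams.read_camera("wrist");cv2.imwrite("pics/k_w.png",c["pixels"][:,:,::-1])
for n,b,f in [("scene",(250,190,150,130),5)]:
    c=cams.read_camera(n); x,y,w,h=b
    cv2.imwrite(f"pics/k_{n}.png",cv2.resize(c["pixels"][y:y+h,x:x+w],None,fx=f,fy=f,interpolation=cv2.INTER_CUBIC)[:,:,::-1])
```

```text
9.5 [ 0.4771 -0.0532  0.2041] [ 0.3026  0.5802 -0.1084] [-0.4768  0.2314  0.5325  2.0977 -0.1599  0.8398  0.262 ] 0.7979126466131496 6.409349421828636
```

View pics/k_scene.png

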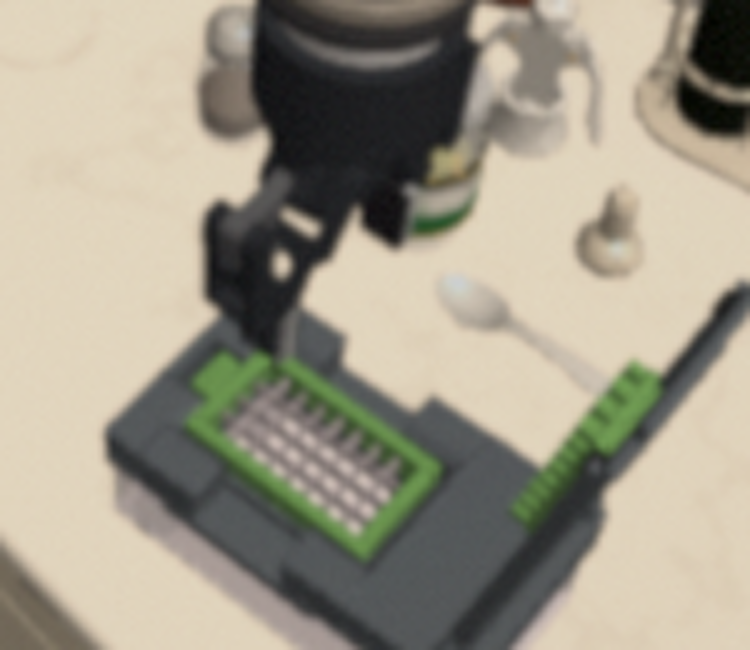

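View pics/k_w.png

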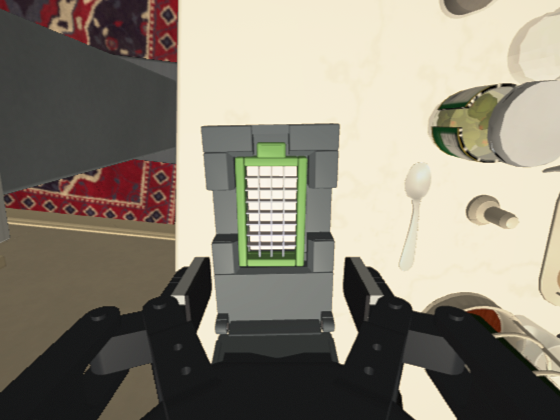

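```bash
cat >> h.py <<'E'
P0=dpose(.4758,-.0769,-83.6)
def lidpt(th,r,off=0,x=0):
    v=np.array([x,.086-r*np.cos(th)+off*np.sin(th),.087+r*np.sin(th)+off*np.cos(th)]); return P0[:3,:3]@v+P0[:3,3]
E
python3 - <<'E'
from h import *
for n in("top","scene"):
    c=cams.read_camera(n)
    print(n,[(r["score"],r["position"]) for r in models.place_of(n,"lid_edge")])
    for th in (1.6,1.65,1.7,1.75,1.8,1.85): print(th,proj(c,lidpt(th,.19,.003))[0][::-1])
    cv2.imwrite(f"pics/l_{n}.png",c["pixels"][:,:,::-1])
for th in(1.65,1.75,1.85):print(lidpt(th,.196,.003))
E
```

```text
top []
1.6 [217.2078 466.7209]
1.65 [216.5755 471.8277]
1.7 [215.9952 476.7744]
1.75 [215.4689 481.54  ]
1.8 [214.9988 486.1052]
1.85 [214.5863 490.4517]
scene [(0.84, [264.9, 388.3])]
1.6 [253.6844 372.823 ]
1.65 [256.9451 377.4875]
1.7 [260.3878 382.1238]
1.75 [264.0009 386.712 ]
1.8 [267.7711 391.232 ]
1.85 [271.6842 395.6635]
[ 0.4874 -0.1807  0.2821]
[ 0.4896 -0.2     0.2793]
[ 0.4917 -0.2189  0.2746]
```

View pics/l_top.png

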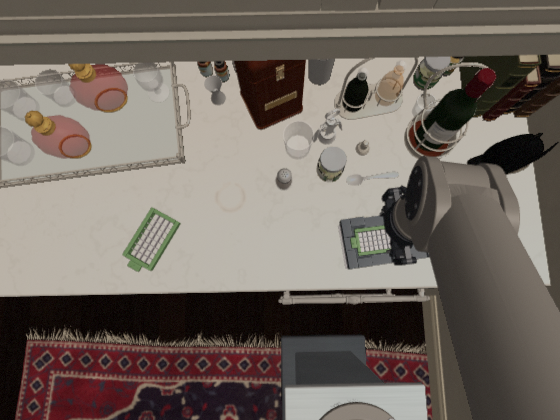

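>>> {"op": "move_arm", "data": {
  "steps": [-1,0,0,4.8,0,0,0,-1,0,0,4.8,0,0,0,-1,0,0,4.5,0,0,0,-1,0.4,-4.2,0.3,0,0,0,-1,0.4,-4.2,0,0,0,0,-1,0.4,-4.2,0,0,0,0,-1,0.4,-4.2,0,0,0,0,-1,0.4,-4.2,0,0,0,0]
}}

```text
t: 10.6
eef_pos: [0.4932, -0.2646, 0.3411]
tool_rot: [-0.001, 0.666, 0.746, -0.001]
contact_force: [0.5, 0.4, 0.3]
gripper_width: 0.003
```

>>> {"op": "move_arm", "data": {
  "steps": [-1,0,0,0,0,0,0,-1,0,0,0,0,0,0]
}}

```text
t: 10.8
eef_pos: [0.4928, -0.2641, 0.3409]
tool_rot: [-0.001, 0.667, 0.745, -0.001]
contact_force: [0.1, 0.9, 0.3]
gripper_width: -0.0
```

Run:
```python
from h import *
o=status.get_obs();T=toolT(o);print(o["t"],o["eef_pos"],o["contact_force"],o["q"],o["gripper_width"],np.degrees(np.arctan2(T[1,1],T[0,1])))
c=cams.read_camera("wrist");cv2.imwrite("pics/m_w.png",c["pixels"][:,:,::-1])
for n in("top","scene"):
    c=cams.read_camera(n); cv2.imwrite(f"pics/m_{n}.png",c["pixels"][:,:,::-1])
```

```text
10.8 [ 0.4928 -0.2641  0.3409] [0.0955 0.8866 0.3479] [-0.2147  0.2508  0.7295  1.7651 -0.1771  1.1958  0.674 ] -1.5230078013937883e-05 6.251220258152331
```

View pics/m_scene.png

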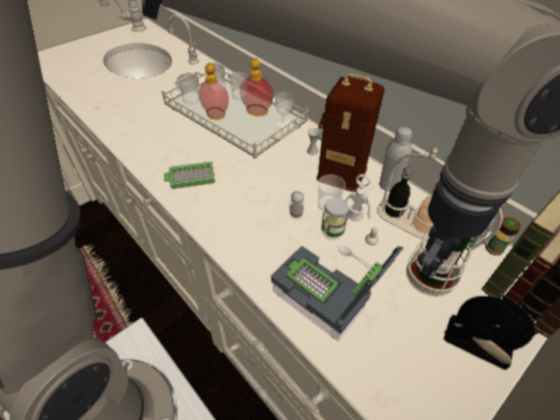

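View pics/m_w.png

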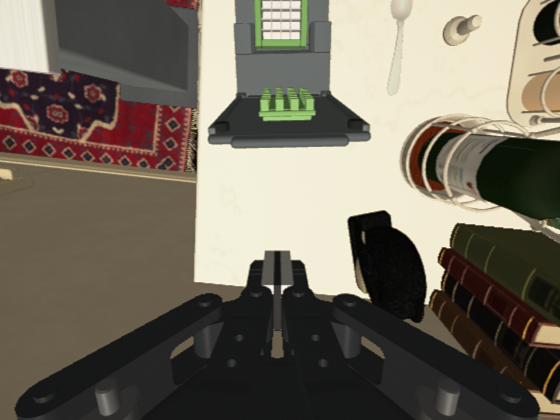

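>>> {"op": "move_arm", "data": {
  "steps": [-1,0,0,-4.3,0,0,0,-1,0,0,-4.3,0,0,0,-1,-0.2,2,0,0,0,0,-1,-0.2,2,0,0,0,0,-1,-0.2,1.5,0,0,0,0,-1,0,0,0,0,0,0]
}}

```text
t: 11.55
eef_pos: [0.4879, -0.2047, 0.256]
tool_rot: [-0.001, 0.664, 0.747, 0.001]
contact_force: [-0.4, -0.0, -0.4]
gripper_width: 0.005
```

>>> {"op": "move_arm", "data": {
  "steps": [-1,-0.2,1.5,0,0,0,0,-1,-0.2,1.5,0,0,0,0,-1,0,0,0,0,0,0]
}}

```text
t: 11.85
eef_pos: [0.4839, -0.1763, 0.2563]
tool_rot: [-0.0, 0.665, 0.747, 0.001]
contact_force: [-0.2, -0.7, -0.2]
gripper_width: -0.001
```

```bash
cat >> h.py <<'E'
H0=lidpt(0,0)
def u(p): return float((p-H0)@P0[:3,1])
E
python3 - <<'E'
from h import *
o=status.get_obs();print(o["t"],o["eef_pos"],u(o["eef_pos"]),o["contact_force"])
c=cams.read_camera("wrist");cv2.imwrite("pics/n_w.png",c["pixels"][:,:,::-1])
c=cams.read_camera("scene"); cv2.imwrite(f"pics/n_scene.png",cv2.resize(c["pixels"][130:350,260:520],None,fx=2.7,fy=2.7)[:,:,::-1])
E
```

```text
11.85 [ 0.4839 -0.1763  0.2563] 0.013704650637032042 [-0.1582 -0.7184 -0.2272]
```

View pics/n_scene.png

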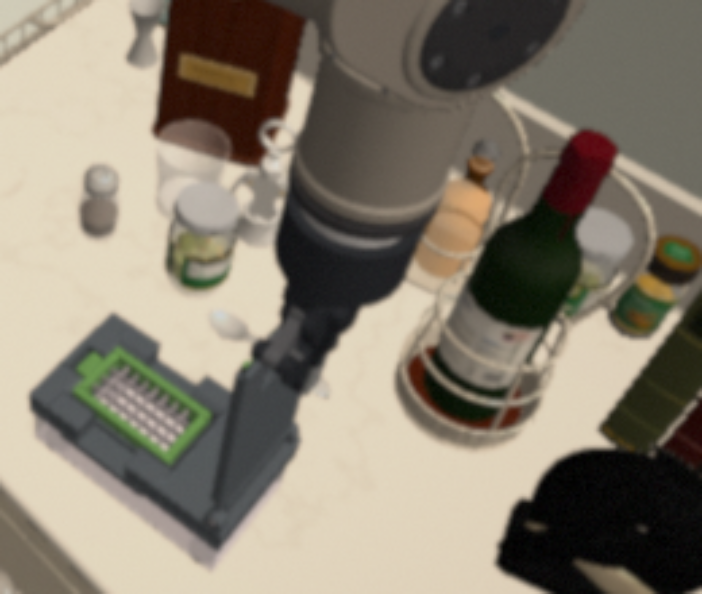

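>>> {"op": "move_arm", "data": {
  "steps": [-1,-0.2,1.9,-0.1,0,0,0,-1,-0.2,2,-0.3,0,0,0,-1,-0.2,2,-0.7,0,0,0,-1,-0.2,2,-1,0,0,0,-1,-0.2,1.7,-1.3,0,0,0,-1,-0.2,1.6,-1.5,0,0,0,-1,0,0,0,0,0,0]
}}

```text
t: 12.65
eef_pos: [0.4706, -0.0649, 0.2059]
tool_rot: [-0.001, 0.666, 0.746, -0.001]
contact_force: [0.3, -0.2, -0.3]
gripper_width: -0.002
```

Run:
```python
from h import *
o=status.get_obs();print(o["t"],o["eef_pos"],u(o["eef_pos"]),o["contact_force"])
c=cams.read_camera("scene"); cv2.imwrite(f"pics/o_scene.png",cv2.resize(c["pixels"][130:350,260:520],None,fx=2.7,fy=2.7)[:,:,::-1])
```

```text
12.65 [ 0.4706 -0.0649  0.2059] -0.09848109344193422 [ 0.3133 -0.2109 -0.2736]
```

View pics/o_scene.png

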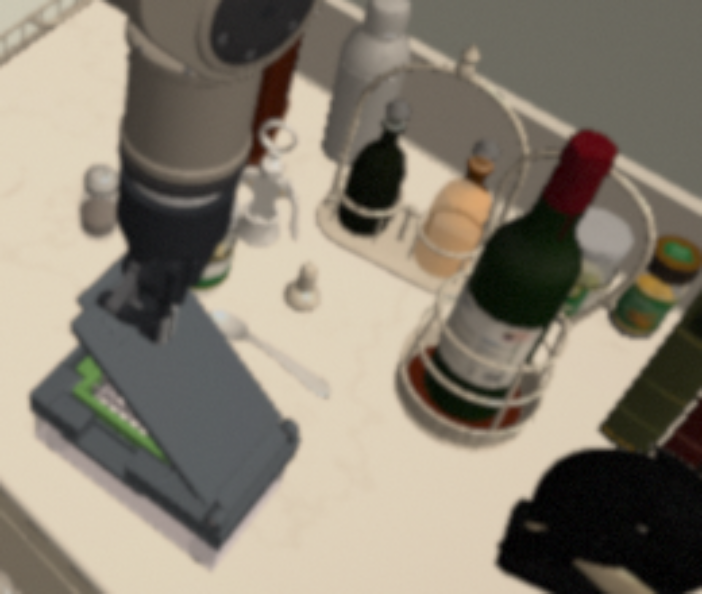

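>>> {"op": "move_arm", "data": {
  "steps": [-1,-0.1,1.2,-1.7,0,0,0,-1,-0.1,1.1,-1.8,0,0,0,-1,-0.1,0.5,-1.4,0,0,0,-1,0,0.4,-1.4,0,0,0,-1,0,0.2,-1.3,0,0,0,-1,0,0.2,-1.2,0,0,0,-1,0,0,-0.3,0,0,0,-1,0,0,0,0,0,0]
}}

```text
t: 13.5
eef_pos: [0.4686, -0.0307, 0.1161]
tool_rot: [-0.0, 0.667, 0.745, -0.0]
contact_force: [0.1, 0.6, -0.3]
gripper_width: -0.002
```

Run:
```python
from h import *
o=status.get_obs();print(o["t"],o["eef_pos"],u(o["eef_pos"]),o["contact_force"])
c=cams.read_camera("scene"); cv2.imwrite(f"pics/p_scene.png",cv2.resize(c["pixels"][200:350,250:420],None,fx=4,fy=4)[:,:,::-1])
```

```text
13.5 [ 0.4686 -0.0307  0.1161] -0.1327540777292243 [ 0.0876  0.5607 -0.2784]
```

View pics/p_scene.png

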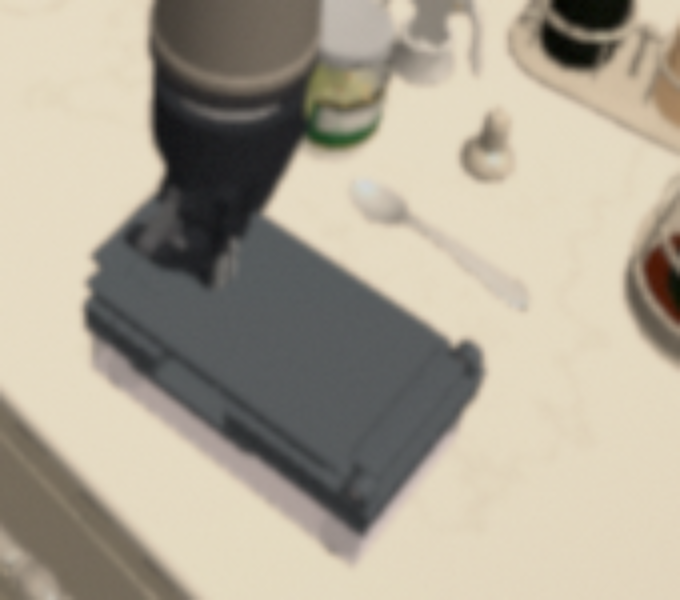

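>>> {"op": "move_arm", "data": {
  "steps": [-1,0,0,-0.3,0,0,0,-1,0,0,0,0,0,0]
}}

```text
t: 13.75
eef_pos: [0.4693, -0.0305, 0.1149]
tool_rot: [0.0, 0.667, 0.745, 0.001]
contact_force: [-5.4, -0.1, 16.2]
gripper_width: -0.001
```

>>> {"op": "move_arm", "data": {
  "steps": [-1,0,0,-0.3,0,0,0,-1,0,0,0,0,0,0]
}}

```text
t: 13.95
eef_pos: [0.4696, -0.0305, 0.1143]
tool_rot: [-0.001, 0.667, 0.745, 0.002]
contact_force: [-16.7, 0.7, 56.4]
gripper_width: 0.003
```

>>> {"op": "move_arm", "data": {
  "steps": [-1,0,0,0.6,0,0,0,-1,0,0,3,0,0,0,-1,0,0,4.5,0,0,0,-1,0,2,4.5,0,0,0,-1,0,4.8,0,0,0,0,-1,0,4.8,0,0,0,0,-1,0,4.8,0,0,0,0,-1,0,0,0,0,0,0]
}}

```text
t: 14.75
eef_pos: [0.4684, 0.1412, 0.2368]
tool_rot: [-0.0, 0.662, 0.749, 0.002]
contact_force: [-0.0, -0.0, -0.5]
gripper_width: -0.007
```

Run:
```python
from h import *
o=status.get_obs();print(o["t"],o["eef_pos"],o["contact_force"])
for n in ("scene","top"):
    c=cams.read_camera(n)
    print(n,[(r["score"],r["position"]) for r in models.place_of(n,"lid_edge")],[proj(c,lidpt(t,.19,.003))[0][::-1] for t in(0,.05,.1)])
    x,y,w,h=(250,200,170,150) if n=="scene" else (320,170,150,110)
    cv2.imwrite(f"pics/q_{n}.png",cv2.resize(c["pixels"][y:y+h,x:x+w],None,fx=4,fy=4)[:,:,::-1])
    for q in("olive_jar","bar_spoon","salt_shaker"):
        r=models.place_of(n,q)
        if r: print(q,r[0]["score"],back(c,r[0]["position"][1],r[0]["position"][0],0))
```

```text
14.75 [0.4684 0.1412 0.2368] [-0.0181 -0.0244 -0.4981]
scene [(0.71, [256.4, 283.4])] [array([254.3826, 283.7354]), array([252.0257, 283.941 ]), array([249.7522, 284.3078])]
olive_jar 0.78 [0.6528 0.0417 0.    ]
bar_spoon 0.72 [ 0.6363 -0.0625  0.    ]
salt_shaker 0.82 [ 0.6251  0.1489 -0.    ]
top [] [array([243.6033, 341.2969]), array([243.103 , 342.0521]), array([242.5648, 343.0386])]
olive_jar 0.6 [0.6562 0.0376 0.    ]
bar_spoon 0.69 [ 0.6419 -0.0645  0.    ]
```

View pics/q_scene.png

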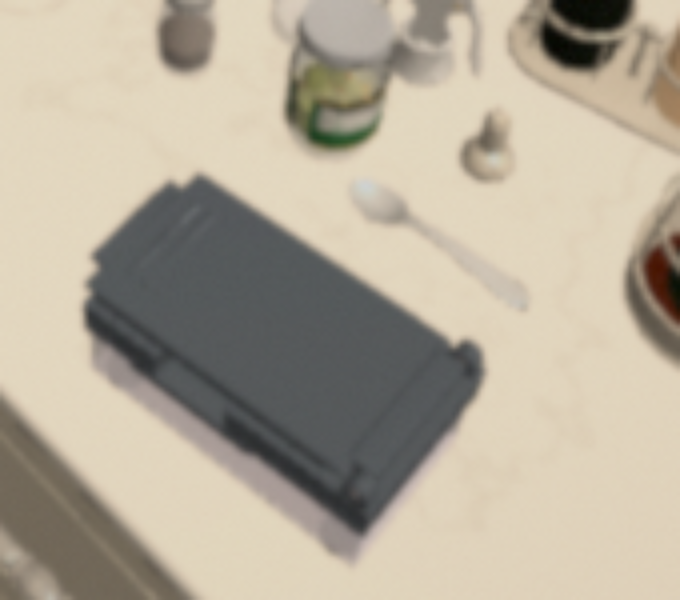

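View pics/q_top.png

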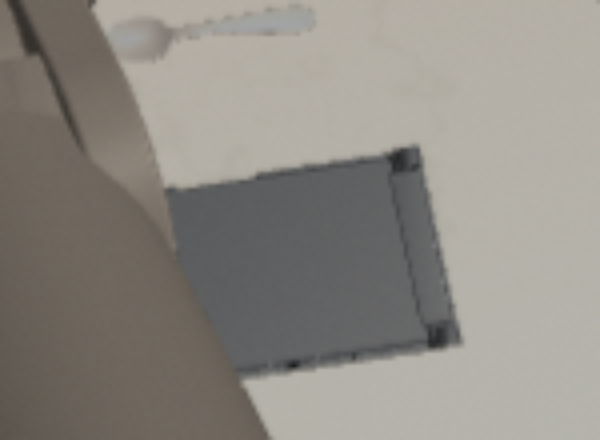

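Run:
```python
from station import order
print(order.hand_in())
```

```text
the job is handed in; nothing more can be done
None
```

The garnish dicer is back together: the green grid sits home in the seat with its tab in the notch, and the press lid is shut over it. I handed the job in at about 15 s of the 51 s allowed; no verdict came back.

- **Which grid:** I used the smaller of the two. It measured about 59 x 99 mm, against the 60 x 100 mm given. The larger look-alike stayed where it was.
- **Grid fit:** It was lowered with the fingers closed on it. At seating height (TCP z 0.080 m) the wrist read about 14 N upward. Pictures from the scene and wrist cameras after release, with the lid still open, showed it flat and flush in the pocket.
- **Lid:** I pushed it over from behind, then down. It met a hard stop at the height expected for a shut lid, with the closing push reaching 56 N at the fingertips. That is above the 40 N set for the arm or gripper body, though I pressed only with the fingertips, and below the 120 N wrist limit.
- **Lid angle check:** After backing off, the scene camera placed the lid's edge within about 2 pixels of the shut position. That camera had already been reading about 1 pixel off. The top camera's view of the edge was blocked by the arm, so it could not confirm this.
- **Bystanders:** In the scene camera, the jar, spoon and shaker read within 15 mm of their first positions. That is within the detectors' scatter, and nothing touched them. The top camera did not report the shaker at the end.
- **Robot:** It ended clear of everything, with the contact force near zero.

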